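# Hang the clay mallet back between its neighbours on the tool track

## Robot

A 7-joint arm with a two-finger parallel gripper is mounted at the origin on the work surface. World frame = base frame: x ahead of the robot, y to its left, z up, the work surface at z = 0. Lengths are in m, angles in rad, forces in N, time in s.
With the tool pointing down it reaches from about 0.4 to 0.85 m from the base axis. Payload 10.4 kg.
Tool frame: the origin (TCP) lies midway between the tips of the shut fingers; the grasp point (between the pads) lies 19 mm behind it; y points along the fingers, x is the direction in which the jaws open and shut, and the axes are right-handed (so a half turn about y gives the same grasp; the last joint's range is limited). The gripper opens to 87 mm and grips with 3 to 60 N. Pads are 19 mm wide; open, the fingers measure 117 mm over their backs; the gripper's body (75 mm by 190 mm) begins 51 mm behind the grasp point.
Start: joints at [1.15, 0.332, -0.065, 1.46, 0.022, 1.35, -0.088], TCP at [0.242, -0.576, 0.223] pointing down, gripper open.
Joint ranges: [-2.6, 2.6], [-0.5, 2.12], [-1.47, 1.34], [0.16, 2.42], [-1.27, 4.41], [0.06, 2.06], [-2.6, 2.6]. Speed limits (rad/s): [2.22, 2.22, 2.79, 2.79, 3.14, 3.14, 3.14].

## Interface

Orientations are given as a unit quaternion [x, y, z, w].
In Python, from bench import r gives the robot as it stands. The module is installed in compiled form; this text tells all that it offers.
- The arm moves only by the tool arm_command, never from a script. Its argument "deltas" is one flat list of numbers, 6 for each row, row after row: the shift along the tool's x, y, z in m, then the turn, a rotation vector about the tool's x, y, z in degrees. In form: [tx, ty, tz, ax, ay, az, tx, ty, tz, ax, ay, az, ...]. A call has 1 to 8 rows; each row is the pose to reach, as a shift and turn from the pose commanded when the call began, along the tool's axes at that moment; what a row does not reach only later rows make up. A row lasts 1/8 s, in which the tool goes at most 62.5 mm and 10.7 degrees, less where a joint would pass 70% of its speed; a pose out of reach is approached as far as the arm can. A call with a gripper value outside its range is refused whole. "hand" is the opening, from 0 (shut) to 1 (fully open), set as the call begins (left out, the last holds). The fingers move at their own pace and stop on an object; "grip_force" is the grip in N (left out, the last holds). Time passes only in rows, so rows that repeat a pose let the fingers close. It gives the time, the measured TCP pose, the force and the opening at its end, in the units of the state.
- r.read_state(): the state, without advancing time (a new reading comes with each control period).
- r.camera(name): name is "scene" or "top"; returns a dict with "image" (480x640x3 uint8, red, green, blue), "intrinsics" (3x3 intrinsics, pixels), "k1" (the pictures are not rectified: a ray, as slopes to the right and down, at radius r is drawn at 1 + k1 r^2 times it, then the intrinsics apply), "world_from_camera" (4x4, takes a point from camera to world coordinates). Camera axes: x right, y down, z forward; pixel columns grow to the right and rows downward; lengths in m; the calibration is good to about 2 mm. A picture is of the moment at which its call begins. There is no depth.
- r.close_job(): hands the job in, once; it reports no verdict.
Trained networks look in a picture, given as the dict that the camera call returned (one of the last four; its "shot" number tells which), for a name from the list of things; names that differ only in an ending like _2 or _b are one class to them, and where a whole thing is asked for, a point or a joint stands for the part that bears it (a point fixed in the world has none). Each returns a list of dicts, best first, with "conf" (0 to 1); they miss things now and then, are a little off and sometimes report something else, mostly with a low value. They report only what shows in the picture. A call takes as long as a camera call. They do not tell look-alikes from the thing itself.
- r.boxes_of(picture, query): "centre" ([row, column] in pixels, amid what is visible of it).
- r.regions_of(picture, query): "region" (480x640 bool, what is visible of it) and "centre" ([row, column] in pixels, amid what is visible of it).
The state is a dict: "time": time; "joint_positions": joint angles; "joint_vel": joint speeds; "joint_torque": joint torques, N m; "ee_pos": TCP position; "eef_rot": TCP orientation; "ft_force": force on the tool from outside, world axes, zero at the start; "torque": the same for the moment, N m; "width": finger opening in m.
Only numpy, scipy, OpenCV 4.12 (cv2) and the standard library are available. Lean on these libraries where they do the work, as an engineer would, in place of code of your own. Each camera call takes 0.05 s, during which the arm holds its last target.

## Task

Put the wooden mallet away: slide the empty hook (the one with the red tab) along the track to the middle of the wide gap between its two neighbouring tools, then hang the mallet on that hook by its steel eye and let go, so that it hangs still and free with clear space on both sides. Do not knock the tools that already hang there, and leave the clay tile where it lies.

Things in the scene. Friction and masses are not known exactly. Their poses are not given: they have to be found in the camera images.
- mallet: Loose wooden clay mallet, 190 mm tall, 0.28 kg, standing on its head on the bench, handle up. Dark round head 66 mm wide, 80 mm high; light round handle above: 27 mm thick at 80 mm height, widening to 34 mm at 110 mm, straight from there to its end at 160 mm. Origin: centre of the underside; z up the handle; x along the eye's hole (x and -x are alike).
- mallet_eye (a point): Centre of the steel ring (screw eye) on the end of the mallet's handle, 175 mm above its underside: 4 mm wire, 29 mm outside, 21 mm inside, lying in the mallet's y-z plane. Axes as the mallet's.
- rack: Fixed bench rack: aluminium track 400 mm long, 30 mm high, top 245 mm above the bench, a post at each end. Origin on the bench below the middle of the track's front face; x away from the robot, y along the track. Four alike hooks point to -x: three fixed ones carry tools, two about 119 mm either side of the middle, one 52 mm to one side; the empty one (red tab) starts near the middle.
- hook_hang (a point): Where the centre of an eye rests when hung on the empty red-tabbed hook: 88 mm in front of the track, 227.4 mm above the bench, moving with the hook; axes as the rack's. The hook is 5 mm round steel wire along -x; its axis is 241 mm high out to 66 mm from the track, dips to the seat, 235 mm high at 88 mm, and rises again to the tip.
- hook_tip (a point): Upturned end of the empty hook's wire, on its axis: 106 mm in front of the track, 247 mm above the bench, 12 mm above the seat; axes as the rack's. The eye goes on over this tip along the rack's +x, then down onto the seat.
- hook_tab (a point): Middle of the top of the empty hook's red upright thumb tab, 277 mm above the bench, 11 mm in front of the track. The tab is 14 mm along the track, 12 mm across it, and stands 32 mm above the track's top; push or pinch it to slide the hook. The fixed hooks have the same tab in black. Axes as the rack's.
- slide_hook (a joint): Position of the empty hook along the track (m, + along the rack's y, 0 at the middle of the track, stops at -0.05 and +0.05). It slides against about 3 N of friction and stays where it is left.
- paddle: Flat wooden beating paddle, 195 mm tall, blade 60 mm wide, 14 mm thick, handle 26 mm. Hangs from a fixed hook of the rack, handle up, by a steel eye like the mallet's. Origin: centre of its underside; z up the handle, y across its width, x along the eye's hole.
- scraper: Steel scraper with a blue handle 28 mm thick, 190 mm tall, blade 60 mm wide, 3 mm thick. Hangs from a fixed hook of the rack, handle up, by a steel eye like the mallet's. Origin: centre of its underside; z up the handle, y across its width, x along the eye's hole.
- pounder: Black rubber pounder, round head 60 mm across, wooden handle 26 mm thick, 190 mm tall. Hangs from a fixed hook of the rack, handle up, by a steel eye like the mallet's. Origin: centre of its underside; z up the handle, y across its width, x along the eye's hole.
- clay_tile: Grey-brown clay tile being carved, 85 x 150 x 30 mm, lying loose and flat on the bench to one side; leave it alone. Origin: centre of its underside, y along its length.
Not all that is in view belongs to the job. Leave any pink or purple look-alike of the pounder alone.

How it is judged:
On the way, in this order (a step that is already met when the one before it is completed fails the run):
1. the empty hook has been slid into the middle of the wide gap: more than 71 mm, level, from its hanging point to the origin of every hanging tool (horizontal distance between hook_hang and paddle above 0.071 m and horizontal distance between hook_hang and scraper above 0.071 m and horizontal distance between hook_hang and pounder above 0.071 m), for 0.2 s.
2. the mallet's eye is over the hook's tip and around its wire (x of mallet_eye in the frame of hook_hang between -0.016 and 0.06 m and y of mallet_eye in the frame of hook_hang between -0.009 and 0.009 m and z of mallet_eye in the frame of hook_hang between -0.005 and 0.014 m), for 0.3 s.
At the end, for the whole second after the job is handed in: Mallet at rest, its eye round the red-tabbed hook's wire behind the tip (9 mm sideways), tilted under 0.12 rad; it and the hook over 71 mm from each hanging tool (8 mm between heads); those tools within 12 mm and 0.08 rad of how they hung; clay tile within 10 mm of its place; all released (all of step 1 and x of mallet_eye in the frame of hook_hang between -0.014 and 0.06 m and y of mallet_eye in the frame of hook_hang between -0.009 and 0.009 m and z of mallet_eye in the frame of hook_hang between -0.005 and 0.012 m and angle between mallet's own z axis and vertical below 0.12 rad and height (world z) of mallet above 0.03 m and linear speed of mallet below 0.03 m/s and angular speed of mallet below 0.3 rad/s and horizontal distance between mallet and paddle above 0.071 m and horizontal distance between mallet and scraper above 0.071 m and horizontal distance between mallet and pounder above 0.071 m and distance of each of paddle, scraper, pounder from where it was at the start of the episode below 0.012 m and angle between each of paddle, scraper, pounder's own z axis and vertical below 0.08 rad and distance of clay_tile from where it was at the start of the episode below 0.01 m); the robot touches nothing.
It fails at once if a hanging tool is knocked: its lower end swings more than 20 mm or it tilts more than 0.12 rad (distance of any of paddle, scraper, pounder from where it was at the start of the episode above 0.02 m or angle between any of paddle, scraper, pounder's own z axis and vertical above 0.12 rad).
It fails at once if the clay tile is moved more than 15 mm (distance of clay_tile from where it was at the start of the episode above 0.015 m).
It also fails if it takes over 56 s, if anything falls off the work surface, if the arm or the gripper's body presses on something with over 40 N, if the wrist force passes 120 N, or if a joint passes its speed limit or range.

## Working session

There is one attempt and no reset: what is moved stays moved. The work goes in short steps, Python scripts to look and compute and a tool call to move; the robot and the scene stay as the last step left them, time stands still between calls to the robot, and variables do not carry over. Pictures are saved under pics/ and viewed, and the job is handed in when it is done.

Besides the shell and the picture viewer there is one more tool, called after "Request:" by a JSON object that holds its "fn" and its "kwargs". arm_command: Moves the arm, as the interface text tells. Its arguments: {"type":"object","properties":{"deltas":{"type":"array","items":{"type":"number"}},"hand":{"type":"number"},"grip_force":{"type":"number"}},"required":["deltas"]}

```bash
mkdir -p pics; python3 - <<'E'
from bench import r
import cv2,pickle
s=r.read_state();print(s)
for n in("scene","top"):
    c=r.camera(n);cv2.imwrite(f"pics/{n}0.png",c["image"][:,:,::-1]);pickle.dump(c,open(f"{n}0.pkl","wb"))
    print(n,c["intrinsics"],c["k1"],c["world_from_camera"])
    for q in["mallet","mallet_eye","rack","hook_hang","hook_tip","hook_tab","paddle","scraper","pounder","clay_tile"]:
        print(q,[(([round(float(v)) for v in d["centre"]]),round(d["conf"],2)) for d in r.boxes_of(c,q)[:4]])
E
```

```text
{'time': 0.0, 'joint_positions': array([ 1.1504145 ,  0.33291357, -0.06472288,  1.46095562,  0.02158297,
        1.34985538, -0.08848659]), 'joint_vel': array([ 0.00202675,  0.00136973,  0.00030861, -0.00025928,  0.00150149,
       -0.00112654,  0.00081527]), 'joint_torque': array([-2.38638377e-04, -6.23257899e+01,  2.44066876e-02, -3.89894450e+01,
       -6.12583500e-02,  3.97303503e-02,  1.52773882e-04]), 'ee_pos': array([ 0.24197434, -0.57584389,  0.2217211 ]), 'eef_rot': array([-0.58867522,  0.39176741, -0.3909055 ,  0.58921361]), 'ft_force': array([ 0.0559326 ,  0.20074232, -0.05439025]), 'torque': array([-0.03796511, -0.01742302,  0.00406207]), 'width': 0.08665145877809668}
scene [[500.22175536   0.         315.7806036 ]
 [  0.         500.22175536 238.4395522 ]
 [  0.           0.           1.        ]] 0.020690191085326257 [[-0.10983568  0.8127418  -0.57217732  1.10729834]
 [ 0.99391846  0.09437721 -0.05673662  0.03973787]
 [ 0.00788828 -0.57492931 -0.81816506  0.92741469]
 [ 0.          0.          0.          1.        ]]
mallet [([215, 411], 0.56)]
mallet_eye [([213, 411],
[... 271 characters left out ...]
1], 0.87)]
top [[496.09130297   0.         317.17764673]
 [  0.         496.09130297 235.5396465 ]
 [  0.           0.           1.        ]] -0.042510507889127115 [[ 0.00413394 -0.99808218  0.06176458  0.54193307]
 [-0.99980791 -0.00530863 -0.01886686  0.0147366 ]
 [ 0.01915856 -0.06167473 -0.99791241  1.15750841]
 [ 0.          0.          0.          1.        ]]
mallet [([326, 231], 0.87)]
mallet_eye [([324, 233], 0.95)]
rack [([194, 300], 0.91)]
hook_hang [([207, 291], 0.46)]
hook_tip [([199, 294], 0.48), ([322, 234], 0.21)]
hook_tab [([207, 295], 0.76)]
paddle [([229, 238], 0.84)]
scraper [([233, 273], 0.6)]
pounder [([246, 347], 0.89), ([257, 424], 0.6)]
clay_tile [([325, 390], 0.68)]
```

View pics/scene0.png

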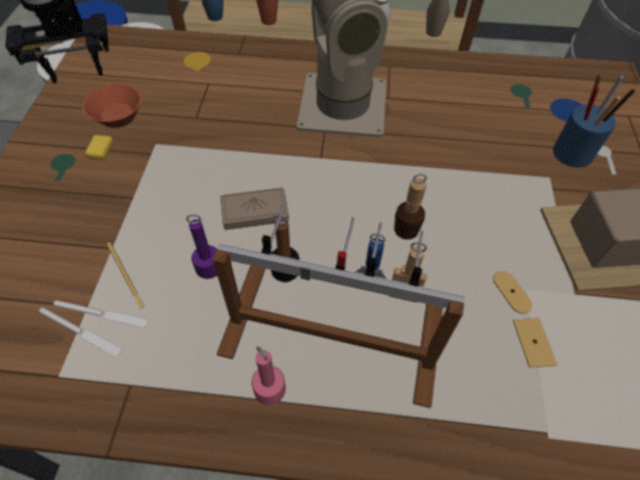

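View pics/top0.png

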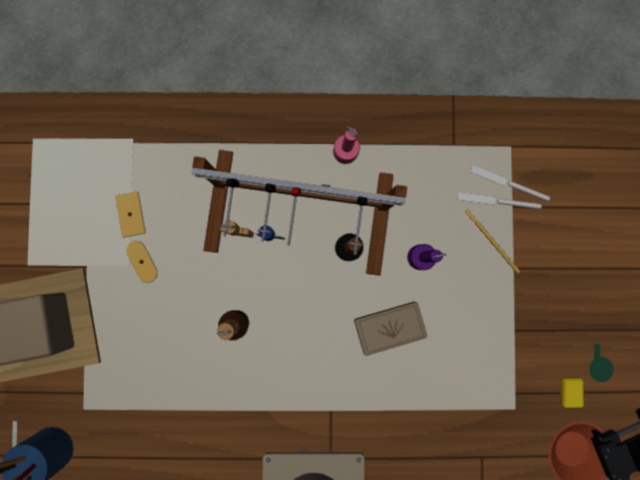

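The top view shows the rack with black tabs at about (233,183), (270,188) and (362,201), and the red tab at (296,191). The mallet stands at (232,327) and the tile at (390,328). The pounder look-alikes are purple at (424,257) and pink at (347,148). The hanging black pounder is at (349,247). I'll enlarge to confirm.

```bash
cat > h.py <<'E'
import numpy as np,cv2,pickle
def load(n): return pickle.load(open(n,"rb"))
def dist(c): return np.array([c["k1"],0,0,0,0.])
def ray(c,px):  # px (u,v)
    p=cv2.undistortPointsIter(np.array([[px]],float),c["intrinsics"],dist(c),None,None,(3,50,1e-10))[0,0]
    M=c["world_from_camera"];d=M[:3,:3]@np.array([p[0],p[1],1]);return M[:3,3],d
def atz(c,px,z):
    o,d=ray(c,px);return o+d*(z-o[2])/d[2]
def tri(c1,p1,c2,p2):
    o1,d1=ray(c1,p1);o2,d2=ray(c2,p2)
    A=np.stack([d1,-d2],1);t=np.linalg.lstsq(A,o2-o1,rcond=None)[0]
    a=o1+d1*t[0];b=o2+d2*t[1];return (a+b)/2,np.linalg.norm(a-b)
def proj(c,P):
    W=np.linalg.inv(c["world_from_camera"]);P=np.atleast_2d(P)
    return cv2.projectPoints(P.astype(float),cv2.Rodrigues(W[:3,:3])[0],W[:3,3],c["intrinsics"],dist(c))[0][:,0]
E
python3 - <<'E'
from h import *
t=load("top0.pkl")["image"][:,:,::-1];s=load("scene0.pkl")["image"][:,:,::-1]
cv2.imwrite("pics/tc.png",cv2.resize(t[150:350,185:445],None,fx=3,fy=3,interpolation=cv2.INTER_CUBIC))
cv2.imwrite("pics/sc.png",cv2.resize(s[160:330,200:470],None,fx=2.9,fy=2.9,interpolation=cv2.INTER_CUBIC))
E
```

```text
(no output)
```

View pics/tc.png

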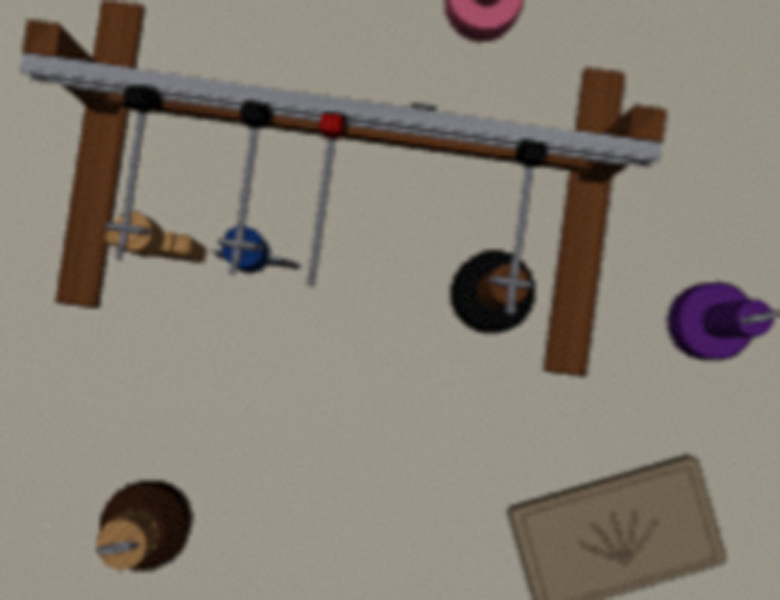

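View pics/sc.png

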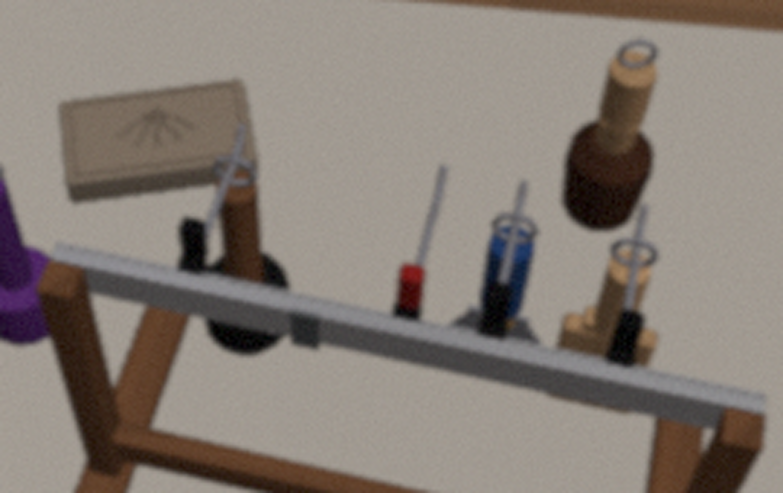

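The crops confirm which object is which. The dark-headed mallet with the light handle is at top crop (120,548) and its eye is nearly edge-on. The only red tab is at crop (333,124). The hanging pounder has a black head and sits right of the gap; the purple and pink ones are decoys. Next I'll fit the poses.

```bash
cat > fit.py <<'E'
from h import *
from scipy.optimize import least_squares
t=load("top0.pkl");s=load("scene0.pkl")
T=lambda u,v:(u/3+185-1/3,v/3+150-1/3); S=lambda u,v:(u/2.9+200-.33,v/2.9+160-.33)
# obs: cam, hook idx(0 paddle,1 scraper,2 red,3 pounder), rack x,z, px
obs=[(t,0,-.011,.277,T(142,96)),(t,1,-.011,.277,T(256,112)),(t,2,-.011,.277,T(333,123)),(t,3,-.011,.277,T(532,152)),
(t,0,-.107,.249,T(120,258)),(t,1,-.107,.249,T(234,272)),(t,2,-.107,.249,T(311,284)),(t,3,-.107,.249,T(511,312)),
(s,0,-.107,.249,S(645,207)),(s,1,-.107,.249,S(523,183)),(s,2,-.107,.249,S(444,167)),(s,3,-.107,.249,S(241,124)),
(s,2,-.011,.277,S(412,267)),(s,1,-.011,.277,S(499,285)),(s,0,-.011,.277,S(629,315)),(s,3,-.011,.277,S(194,222))]
def W(p,x,y,z):
    c,n=np.cos(p[2]),np.sin(p[2]);return np.array([p[0]+c*x-n*y,p[1]+n*x+c*y,z])
def res(p,raw=False):
    ys=[.119,.052,p[3],-.119]
    return np.concatenate([proj(o[0],W(p,o[2],ys[o[1]],o[3]))[0]-o[4] for o in obs])
if __name__=="__main__":
    f=least_squares(res,[.6,.05,-.14,.005],loss="soft_l1")
    p=f.x;print(p);print(res(p).reshape(-1,2).round(1).tolist())
    np.save("rack.npy",p)
    print("tab",W(p,-.011,p[3],.277),"target hang",W(p,-.088,-.0335,.2274))
    P,e=tri(t,T(117,548),s,S(637,53));print("eye tri",P,e, atz(t,T(117,548),.175),atz(s,S(637,53),.175))
    a=atz(t,T(97,550),.175);b=atz(t,T(137,545.5),.175);print("ring dir",a,b,np.linalg.norm(a-b),np.degrees(np.arctan2(*(a-b)[:2][::-1]))-90)
    print("head",atz(t,T(147,525),.08), "tile",atz(t,T(617,532),.03))
E
python3 fit.py
```

```text
[ 0.68644489  0.03225529 -0.13685599  0.00367876]
[[-0.5, 0.2], [-1.4, 0.1], [-0.3, 0.3], [1.2, 0.4], [1.2, 0.2], [-0.6, 0.7], [-0.1, 0.4], [-0.5, 0.5], [-2.0, -0.5], [0.6, -0.2], [-0.1, -0.3], [1.0, 0.6], [-0.3, 1.6], [0.2, 1.9], [-1.3, 0.8], [-0.5, 1.1]]
tab [0.67604964 0.03740037 0.277     ] target hang [0.59469733 0.01107429 0.2274    ]
eye tri [0.41209003 0.17785037 0.17805411] 0.0006621561985192069 [0.41168502 0.17869561 0.175     ] [0.40929952 0.1780754  0.175     ]
ring dir [0.41032386 0.19174181 0.175     ] [0.41336795 0.1656536  0.175     ] 0.026265201968330845 6.6554180088680965
head [0.41556772 0.17325603 0.08      ] tile [ 0.40518195 -0.17305738  0.03      ]
```

```bash
cat >> h.py <<'E'
from scipy.spatial.transform import Rotation as Ro
def logstate(st):
    with open("log.txt","a") as f: f.write(repr([list(map(float,st["joint_positions"])),list(map(float,st["ee_pos"])),list(map(float,st["eef_rot"]))])+"\n")
def delta(pos,Rm,tpos,tR):
    d=Rm.inv().apply(np.array(tpos)-pos); rv=(Rm.inv()*tR).as_rotvec(degrees=True); return d.round(4),rv.round(2)
E
python3 - <<'E'
from h import *
from bench import r
s=r.read_state();logstate(s);R=Ro.from_quat(s["eef_rot"]);print(R.as_matrix().round(3))
p=np.load("rack.npy");yaw=p[2]
for sg in(1,-1):
    x=sg*np.array([np.cos(yaw),np.sin(yaw),0]);y=np.array([0,0,-1.]);z=np.cross(x,y)
    T=Ro.from_matrix(np.stack([x,y,z],1))
    print(sg,delta(s["ee_pos"],R,[.676,.0374,.33],T))
E
```

```text
[[ 0.387  0.     0.922]
 [-0.922 -0.     0.387]
 [ 0.    -1.     0.   ]]
1 (array([-0.3976, -0.1075,  0.6377]), array([  0.  , -59.37,   0.  ]))
-1 (array([-0.3976, -0.1075,  0.6377]), array([ -0.  , 120.63,   0.  ]))
```

Request:
{"fn": "arm_command", "kwargs": {"deltas": [-0.02, -0.03, 0.03, 0, -6, 0, -0.045, -0.06, 0.07, 0, -13, 0, -0.07, -0.09, 0.11, 0, -20, 0, -0.095, -0.11, 0.15, 0, -27, 0, -0.12, -0.13, 0.19, 0, -34, 0, -0.145, -0.14, 0.23, 0, -41, 0, -0.17, -0.15, 0.27, 0, -48, 0, -0.195, -0.15, 0.31, 0, -55, 0], "hand": 0.5}}

```text
time: 2.1
ee_pos: [0.4533, -0.2751, 0.3736]
eef_rot: [0.704, -0.073, 0.074, -0.703]
ft_force: [0.4, 0.6, 0.1]
width: 0.0434
```

```bash
cat > tgt.py <<'E'
from h import *
from bench import r
import sys
def rackdelta(tp,sg=1):
    s=r.read_state();logstate(s);R=Ro.from_quat(s["eef_rot"])
    yaw=np.load("rack.npy")[2]
    x=sg*np.array([np.cos(yaw),np.sin(yaw),0]);y=np.array([0,0,-1.]);z=np.cross(x,y)
    print(s["time"],s["ee_pos"].round(4),s["joint_positions"].round(2),s["ft_force"].round(1),s["width"]);print(delta(s["ee_pos"],R,tp,Ro.from_matrix(np.stack([x,y,z],1))))
if __name__=="__main__": rackdelta([float(a) for a in sys.argv[1:4]])
E
python3 tgt.py .676 .0374 .31
```

```text
2.1 [ 0.4533 -0.2751  0.3736] [ 0.82  0.11 -0.4   1.43  0.04  1.61  0.22] [0.4 0.6 0.1] 0.04341789709178432
(array([0.1528, 0.0636, 0.352 ]), array([ 0.05, -4.15,  0.1 ]))
```

Request:
{"fn": "arm_command", "kwargs": {"deltas": [0.02, 0, 0.045, 0, -2, 0, 0.04, 0, 0.09, 0, -4.1, 0, 0.06, 0, 0.14, 0, -4.1, 0, 0.08, 0, 0.19, 0, -4.1, 0, 0.1, 0, 0.24, 0, -4.1, 0, 0.12, 0.01, 0.29, 0, -4.1, 0, 0.14, 0.03, 0.33, 0, -4.1, 0, 0.153, 0.05, 0.352, 0, -4.1, 0]}}

```text
time: 3.1
ee_pos: [0.6771, 0.0381, 0.3215]
eef_rot: [-0.705, 0.049, -0.049, 0.706]
ft_force: [-0.4, -0.3, -0.6]
width: 0.0438
```

```bash
python3 tgt.py .676 .0374 .256; python3 - <<'E'
from h import *
from bench import r
for n in("top","scene"):
    c=r.camera(n);pickle.dump(c,open(n+"1.pkl","wb"));im=c["image"][:,:,::-1]
    im=im[130:280,185:445] if n=="top" else im[180:330,210:470]
    cv2.imwrite(f"pics/{n}1.png",cv2.resize(im,None,fx=3,fy=3,interpolation=cv2.INTER_CUBIC))
E
```

```text
3.1 [0.6771 0.0381 0.3215] [ 0.25  0.49 -0.59  1.1   0.27  1.62 -0.41] [-0.4 -0.3 -0.6] 0.04375102235731043
(array([-0.001 ,  0.0655, -0.0009]), array([-0.05, -0.13, -0.03]))
```

View pics/top1.png

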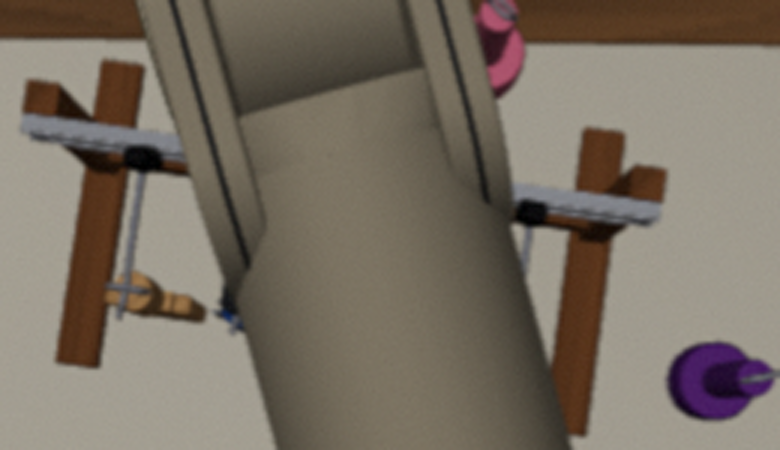

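View pics/scene1.png

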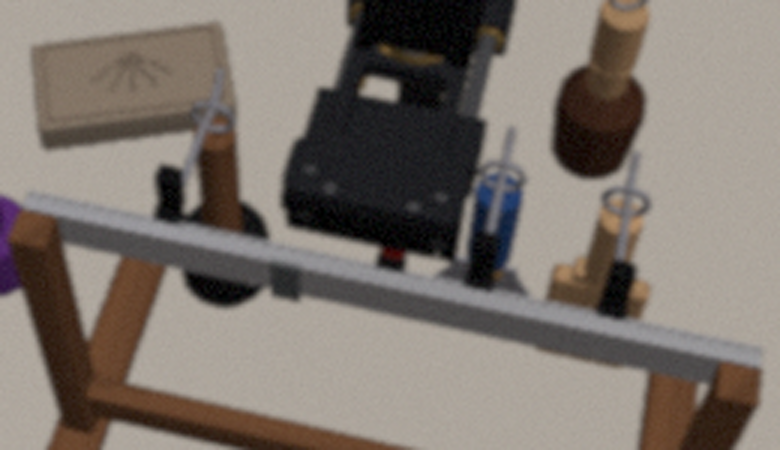

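```bash
python3 - <<'E'
from h import *
c=load("scene1.pkl");o=np.array([.6771,.0381,.3215]);yaw=-.137
X=np.array([np.cos(yaw),np.sin(yaw),0]);Y=np.array([-np.sin(yaw),np.cos(yaw),0]);Z=np.array([0,0,1.])
for n,P in dict(tip=o,front=o+.022*X,back=o+.037*X,bodyB=o+.095*X+.07*Z,bodyBl=o+.095*X+.07*Z+.0375*Y,bodyBr=o+.095*X+.07*Z-.0375*Y,bodyTop=o+.095*X+.15*Z,tab=W if 0 else np.array([.676,.0374,.277])).items():
    print(n,((proj(c,P)[0]-[210,180])*3).round())
E
```

```text
tip [400. 172.]
front [390. 208.]
back [383. 233.]
bodyB [361. 255.]
bodyBl [448. 274.]
bodyBr [274. 236.]
bodyTop [367. 142.]
tab [394. 220.]
```

Request:
{"fn": "arm_command", "kwargs": {"deltas": [0, 0.02, 0, 0, 0, 0, 0, 0.045, 0, 0, 0, 0, -0.001, 0.065, -0.001, 0, 0, 0, -0.001, 0.065, -0.001, 0, 0, 0]}}

```text
time: 3.7
ee_pos: [0.6745, 0.0331, 0.2569]
eef_rot: [0.706, -0.051, 0.05, -0.705]
ft_force: [0.2, 0.5, -0.1]
width: 0.0438
```

Request:
{"fn": "arm_command", "kwargs": {"deltas": [0, 0, 0, 0, 0, 0, 0, 0, 0, 0, 0, 0, 0, 0, 0, 0, 0, 0, 0, 0, 0, 0, 0, 0], "hand": 0, "grip_force": 15}}

```text
time: 4.2
ee_pos: [0.6756, 0.0345, 0.2579]
eef_rot: [-0.705, 0.05, -0.05, 0.705]
ft_force: [10.8, -1.0, -0.1]
width: 0.0117
```

```bash
python3 tgt.py .676 .0374 .256
```

```text
4.2 [0.6756 0.0345 0.2579] [ 0.27  0.5  -0.59  1.23  0.27  1.49 -0.42] [10.8 -1.  -0.1] 0.011725287466404171
(array([0.    , 0.0019, 0.0029]), array([-0.  , -0.27,  0.06]))
```

Request:
{"fn": "arm_command", "kwargs": {"deltas": [0, 0, -0.007, 0, 0, 0, 0, 0, -0.015, 0, 0, 0, 0, 0, -0.023, 0, 0, 0, 0, 0, -0.031, 0, 0, 0, 0, 0, -0.038, 0, 0, 0, 0, 0, -0.038, 0, 0, 0, 0, 0, -0.038, 0, 0, 0]}}

```text
time: 5.08
ee_pos: [0.6705, -0.0037, 0.2579]
eef_rot: [0.706, -0.05, 0.051, -0.705]
ft_force: [4.6, -2.0, 0.5]
width: 0.0119
```

Request:
{"fn": "arm_command", "kwargs": {"deltas": [0, 0, 0, 0, 0, 0, 0, 0, 0, 0, 0, 0, 0, -0.02, 0, 0, 0, 0, 0, -0.05, 0, 0, 0, 0, 0, -0.09, 0, 0, 0, 0], "hand": 0.5}}

```text
time: 5.7
ee_pos: [0.6692, -0.003, 0.3476]
eef_rot: [0.705, -0.051, 0.049, -0.705]
ft_force: [1.4, 0.1, 0.3]
width: 0.0424
```

```bash
python3 tgt.py .676 .0374 .256;cat log.txt
```

```text
5.7 [ 0.6692 -0.003   0.3476] [ 0.3   0.47 -0.58  1.07  0.25  1.67 -0.35] [1.4 0.1 0.3] 0.04236518000533443
(array([0.0013, 0.0916, 0.041 ]), array([ 0.03, -0.25, -0.14]))
[[1.1503754471354966, 0.3322157622761299, -0.06467369202714654, 1.4600917936424376, 0.021603455119963273, 1.34990915513727, -0.08850808484071945], [0.24214127032131696, -0.5762121965687773, 0.22256953286820574], [0.5889479325034849, -0.3913271130645423, 0.3913711275236448, -0.5889244976406677]]
[[0.8198161300805024, 0.10807213381522046, -0.3967109786279568, 1.4255383419164052, 0.04214401296872848, 1.614445433115823, 0.217852120599063], [0.4533175938132664, -0.2751164880586548, 0.3736023232076081], [0.7035832943254651, -0.07327806348767887, 0.07441475813269882, -0.7028963772347057]]
[[0.24721340032134742, 0.49086314442265294, -0.5928856626878745, 1.099161761301425, 0.2659274303048258, 1.6234240425479203, -0.41367923346291996], [0.6771047639633613, 0.03805486359865868, 0.32146125149073546], [-0.7050909980180672, 0.04929048936284443, -0.048947348853185954, 0.7057062343585337]]
[[0.27318433809034837, 0.4962403821571113, -0.5911948078393678, 1.2260824997025224, 0.2696897854267645, 1.4949084557942958, -0.4222965980082905], [0.675551839913144, 0.03452813369866783, 0.25787756915289856], [-0.705333220382561, 0.04964417888542881, -0.05033877662208231, 0.7053414147033686]]
[[0.30072067551792103, 0.4696027923007368, -0.5845801766104257, 1.0709823369291056, 0.2532548221847133, 1.6695015785889127, -0.34867338090602834], [0.6691762153802926, -0.0030224183336646474, 0.3476125072397881], [0.7054606964639408, -0.050717746032255824, 0.04902119897841062, -0.7052303439534762]]
```

```bash
cat > fk.py <<'E'
from h import *
from scipy.optimize import least_squares
import itertools,ast
def E(a,t): return Ro.from_euler(a,t).as_matrix()
def fk(q,g,sg):
    s1,s3,s5,s7=sg; d0,a1,L1,a2,L2,a3,L3=g[:7]; ph=g[7]; c1=g[8]
    R=E('z',s1*q[0]+c1); p=R@[a1,0,d0]
    R=R@E('y',q[1])@E('z',s3*q[2]); p=p+R@[a2,0,L1]
    R=R@E('y',q[3])@E('z',s5*q[4]); p=p+R@[a3,0,L2]
    R=R@E('y',q[5])@E('z',s7*q[6]); p=p+R@[0,0,L3]
    B=np.array([[1,0,0],[0,0,-1],[0,1,0.]]).T  # tool y -> flange z
    return p,R@E('z',ph)@np.array([[1,0,0],[0,0,-1],[0,1,0.]])
def data(): return [ast.literal_eval(l) for l in open("log.txt")]
def res(g,sg,D):
    o=[]
    for q,p,e in D:
        a,R=fk(q,g,sg); o+=list((a-p)*10); o+=list((Ro.from_matrix(R).inv()*Ro.from_quat(e)).as_rotvec())
    return np.array(o+list(1e-3*(np.array(g)-G0)))
G0=np.array([.3,0,.4,0,.4,0,.3,0,0])
def fit():
    D=data();best=None
    for sg in itertools.product([1,-1],repeat=4):
        for ph in(0,1.57,3.14,-1.57):
            g=G0.copy();g[7]=ph
            f=least_squares(res,g,args=(sg,D),max_nfev=60)
            if best is None or f.cost<best[0]: best=(f.cost,sg,f.x)
    return best
if __name__=="__main__":
    b=fit();print(b[0],b[1],b[2].round(4));pickle.dump(b,open("fk.pkl","wb"))
    D=data()
    for q,p,e in D: a,R=fk(q,b[2],b[1]);print((a-p).round(4),(Ro.from_matrix(R).inv()*Ro.from_quat(e)).magnitude().round(4))
E
time python3 fk.py
```

```text
0.0040109500434837315 (-1, -1, -1, -1) [-0.9221 -0.005   0.442   0.0236  0.4724 -0.0142 -0.8236  3.0666 -0.075 ]Traceback (most recent call last):
  File "fk.py", line 31, in <module>
    for q,p,e in D: a,R=fk(q,b[2],b[1]);print((a-p).round(4),(Ro.from_matrix(R).inv()*Ro.from_quat(e)).magnitude().round(4))
                                                             ^^^^^^^^^^^^^^^^^^^^^^^^^^^^^^^^^^^^^^^^^^^^^^^^^^^^^^^^^^^
AttributeError: 'float' object has no attribute 'round'

real	0m25.224s
user	0m25.052s
sys	0m0.161s
```

```bash
python3 - <<'E'
from fk import *
D=data()
for sg in itertools.product([1,-1],repeat=4):
  for ph in (0,np.pi/2,np.pi,-np.pi/2):
    g=G0.copy();g[7]=ph;f=least_squares(res,g,args=(sg,D),max_nfev=80)
    if f.cost<.05: print(sg,ph,f.cost,f.x.round(3)); print(f.fun[:30].reshape(5,6).round(3))
E
```

```text
(-1, -1, -1, -1) 0 0.004010950043487086 [-0.922 -0.005  0.442  0.024  0.472 -0.014 -0.824  3.067 -0.075]
[[-0.005 -0.004 -0.006  0.     0.     0.   ]
 [ 0.06   0.049  0.006  0.     0.    -0.   ]
 [-0.017 -0.028 -0.005 -0.     0.     0.   ]
 [-0.004 -0.015  0.017  0.     0.     0.   ]
 [ 0.001 -0.009 -0.013 -0.     0.    -0.   ]]
(-1, -1, -1, -1) 1.5707963267948966 0.004010950043489158 [-0.922 -0.005  0.442  0.024  0.472 -0.014 -0.824  3.067 -0.075]
[[-0.005 -0.004 -0.006  0.     0.     0.   ]
 [ 0.06   0.049  0.006  0.     0.    -0.   ]
 [-0.017 -0.028 -0.005 -0.     0.     0.   ]
 [-0.004 -0.015  0.017  0.     0.     0.   ]
 [ 0.001 -0.009 -0.013 -0.     0.    -0.   ]]
(-1, -1, -1, -1) 3.141592653589793 0.004010950043483299 [-0.922 -0.005  0.442  0.024  0.472 -0.014 -0.824  3.067 -0.075]
[[-0.005 -0.004 -0.006  0.     0.     0.   ]
 [ 0.06   0.049  0.006  0.     0.    -0.   ]
 [-0.017 -0.028 -0.005 -0.     0.     0.   ]
 [-0.004 -0.015  0.017  0.     0.     0.   ]
 [ 0.001 -0.009 -0.013 -0.     0.    -0.   ]]
(-1, -1, -1, -1) -1.5707963267948966 0.004011421142112856 [-0.922 -0.005  0.442  0.024  0.472 -0.014 -0.824 -3.217 -0.075]
[[-0.005 -0.004 -0.006  0.    -0.     0.   ]
 [ 0.06   0.049  0.006  0.    -0.    -0.   ]
 [-0.017 -0.028 -0.005 -0.    -0.     0.   ]
 [-0.004 -0.015  0.017  0.    -0.     0.   ]
 [ 0.001 -0.009 -0.013 -0.    -0.    -0.   ]]
```

```bash
cat > go.py <<'E'
from h import *
from bench import r
import sys
# target pos, yaw(deg) of tool x axis direction (world), tool down
a=[float(v) for v in sys.argv[1:]]
s=r.read_state();logstate(s);R=Ro.from_quat(s["eef_rot"]);w=np.radians(a[3])
x=np.array([np.cos(w),np.sin(w),0]);y=np.array([0,0,-1.]);z=np.cross(x,y)
print(s["time"],s["ee_pos"].round(4),s["joint_positions"].round(2),s["ft_force"].round(1),s["width"])
print(delta(s["ee_pos"],R,a[:3],Ro.from_matrix(np.stack([x,y,z],1))))
E
python3 go.py .411 .178 .24 96.6
```

```text
5.7 [ 0.6692 -0.003   0.3476] [ 0.3   0.47 -0.58  1.07  0.25  1.67 -0.35] [1.4 0.1 0.3] 0.04236518000533443
(array([-0.2808,  0.1082,  0.1429]), array([-1.0000e-01, -1.0469e+02, -1.2000e-01]))
```

Request:
{"fn": "arm_command", "kwargs": {"deltas": [-0.02, 0, 0.01, 0, -8, 0, -0.045, 0, 0.02, 0, -17, 0, -0.07, 0, 0.035, 0, -26, 0, -0.1, 0, 0.05, 0, -35, 0, -0.13, 0, 0.065, 0, -44, 0, -0.16, 0, 0.08, 0, -53, 0, -0.19, 0, 0.095, 0, -62, 0, -0.22, 0, 0.11, 0, -71, 0], "hand": 1}}

```text
time: 6.7
ee_pos: [0.4662, 0.1376, 0.3474]
eef_rot: [0.602, 0.37, -0.371, -0.602]
ft_force: [0.3, 0.6, 1.0]
width: 0.0869
```

```bash
python3 go.py .411 .178 .25 96.6
```

```text
6.7 [0.4662 0.1376 0.3474] [ 0.47  0.04 -0.86  1.56  0.03  1.56  0.71] [0.3 0.6 1. ] 0.0869416586385609
(array([0.0112, 0.0974, 0.0675]), array([-2.000e-02, -3.339e+01, -4.000e-02]))
```

Request:
{"fn": "arm_command", "kwargs": {"deltas": [0.003, 0.01, 0.017, 0, -9, 0, 0.006, 0.03, 0.034, 0, -18, 0, 0.009, 0.05, 0.051, 0, -26, 0, 0.011, 0.07, 0.068, 0, -33.4, 0, 0.011, 0.09, 0.068, 0, -33.4, 0, 0.011, 0.097, 0.068, 0, -33.4, 0, 0.011, 0.097, 0.068, 0, -33.4, 0]}}

```text
time: 7.58
ee_pos: [0.4119, 0.1775, 0.2506]
eef_rot: [-0.472, -0.526, 0.527, 0.472]
ft_force: [-0.4, -0.0, 0.2]
width: 0.0868
```

```bash
python3 go.py .411 .178 .134 96.6;  python3 - <<'E'
from h import *
from bench import r
for n in("top","scene"):
    c=r.camera(n);pickle.dump(c,open(n+"2.pkl","wb"));im=c["image"][:,:,::-1]
    im=im[150:350,185:445] if n=="top" else im[160:330,200:470]
    cv2.imwrite(f"pics/{n}2.png",cv2.resize(im,None,fx=2.9,fy=2.9,interpolation=cv2.INTER_CUBIC))
E
```

```text
7.575 [0.4119 0.1775 0.2506] [ 0.45 -0.05 -0.91  1.82 -0.04  1.36  1.23] [-0.4 -0.   0.2] 0.08682348964628286
(array([0.0006, 0.1166, 0.0008]), array([-0.03, -0.32, -0.  ]))
```

View pics/top2.png

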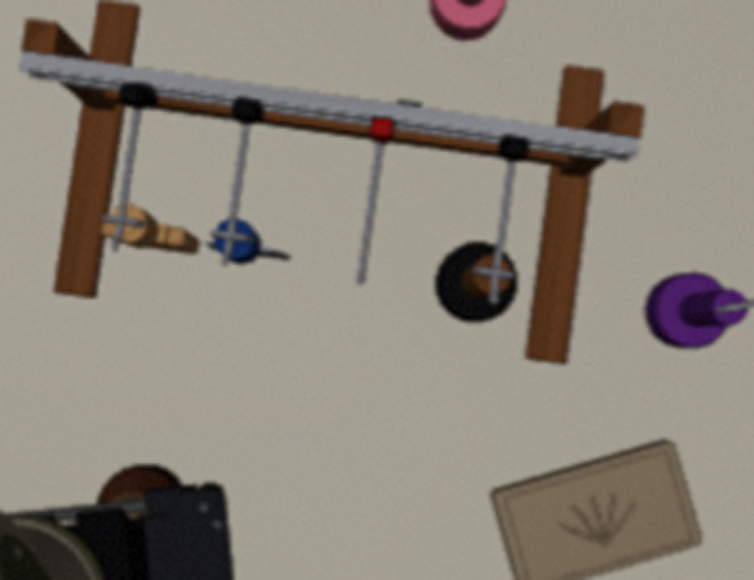

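View pics/scene2.png

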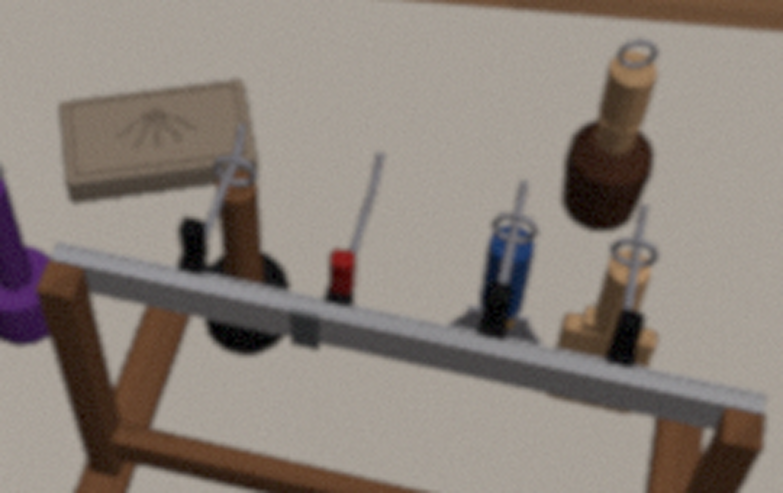

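The red tab at top crop (382,130) now sits midway between the scraper tab (248,109) and the pounder tab (514,147), and the tools haven't moved. Next I'll fit the red hook and fix the insertion target.

```bash
python3 - <<'E'
from fit import *
t=load("top2.pkl");s=load("scene2.pkl")
T=lambda u,v:(u/2.9+185-1/3,v/2.9+150-1/3)
obs.clear()
obs+=[(t,0,-.011,.277,T(137,94)),(t,1,-.011,.277,T(248,109)),(t,2,-.011,.277,T(382,129)),(t,3,-.011,.277,T(514,147)),
(t,0,-.107,.249,T(116,249)),(t,1,-.107,.249,T(226,263)),(t,2,-.107,.249,T(361,281)),(t,3,-.107,.249,T(494,301)),
(s,0,-.107,.249,S(645,207)),(s,1,-.107,.249,S(523,183)),(s,2,-.107,.249,S(380,154)),(s,3,-.107,.249,S(241,124)),
(s,2,-.011,.277,S(343,251)),(s,1,-.011,.277,S(499,285)),(s,0,-.011,.277,S(629,315)),(s,3,-.011,.277,S(194,222))]
f=least_squares(res,[.686,.03,-.14,-.03],loss="soft_l1");p=f.x;print(p);print(res(p).reshape(-1,2).round(1).tolist())
np.save("rack2.npy",p)
print("tip",W(p,-.106,p[3],.247),"hang",W(p,-.088,p[3],.2274))
P=tri(t,T(361,281),s,S(380,154));print("tip tri",P)
E
```

```text
[ 0.68635945  0.03236817 -0.13538284 -0.03458501]
[[-0.5, -0.1], [-1.6, -0.0], [0.1, -0.1], [1.3, 0.3], [1.2, 0.5], [-0.5, 0.8], [-0.2, 1.2], [-0.5, 0.7], [-2.0, -0.6], [0.6, -0.2], [0.2, -0.3], [1.0, 0.6], [-0.3, 2.0], [0.3, 1.9], [-1.2, 0.7], [-0.5, 1.1]]
tip [0.57666145 0.0124064  0.247     ] hang [0.59449675 0.00997694 0.2274    ]
tip tri (array([0.57777134, 0.0122681 , 0.25092227]), np.float64(0.00015021115974072206))
```

Request:
{"fn": "arm_command", "kwargs": {"deltas": [0, 0.03, 0, 0, 0, 0, 0, 0.06, 0, 0, 0, 0, 0, 0.09, 0, 0, 0, 0, 0, 0.11, 0, 0, 0, 0, 0, 0.116, 0, 0, 0, 0, 0, 0.116, 0, 0, 0, 0]}}

```text
time: 8.43
ee_pos: [0.4124, 0.1777, 0.1351]
eef_rot: [0.472, 0.527, -0.526, -0.472]
ft_force: [-0.1, -0.7, 0.1]
width: 0.0867
```

Request:
{"fn": "arm_command", "kwargs": {"deltas": [0, 0, 0, 0, 0, 0, 0, 0, 0, 0, 0, 0, 0, 0, 0, 0, 0, 0, 0, 0, 0, 0, 0, 0, 0, 0, 0, 0, 0, 0], "hand": 0, "grip_force": 30}}

```text
time: 9.05
ee_pos: [0.4121, 0.1776, 0.1346]
eef_rot: [0.472, 0.527, -0.527, -0.472]
ft_force: [0.1, 0.5, 0.3]
width: 0.0451
```

```bash
python3 go.py .411 .178 .134 96.6;  python3 - <<'E'
from h import *
from bench import r
c=r.camera("scene");pickle.dump(c,open("scene3.pkl","wb"));im=c["image"][110:250,340:480,::-1]
cv2.imwrite(f"pics/scene3.png",cv2.resize(im,None,fx=4.2,fy=4.2,interpolation=cv2.INTER_CUBIC))
E
```

```text
9.05 [0.4121 0.1776 0.1346] [ 0.41  0.09 -0.94  1.98  0.08  1.11  1.12] [0.1 0.5 0.3] 0.045117870038768264
(array([0.0005, 0.0006, 0.001 ]), array([ 0.01, -0.31, -0.01]))
```

View pics/scene3.png

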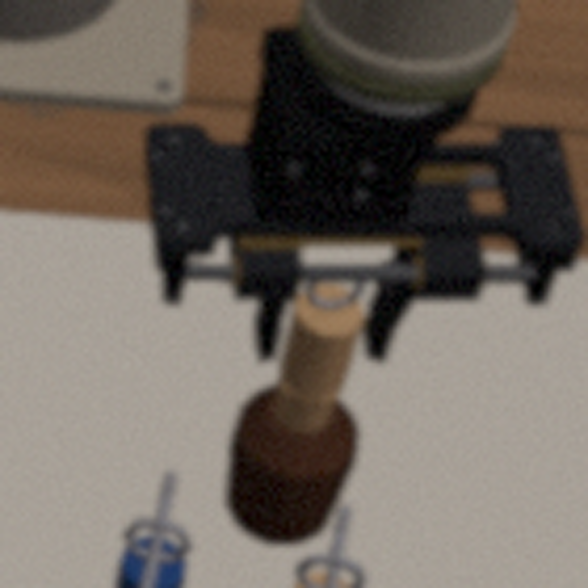

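Request:
{"fn": "arm_command", "kwargs": {"deltas": [0, 0, 0, 0, 0, 0, 0, 0, 0, 0, 0, 0, 0, 0, 0, 0, 0, 0]}}

```text
time: 9.48
ee_pos: [0.4121, 0.1777, 0.1345]
eef_rot: [0.472, 0.527, -0.527, -0.472]
ft_force: [0.1, 1.4, 0.0]
width: 0.0328
```

Request:
{"fn": "arm_command", "kwargs": {"deltas": [0, 0, 0, 0, 0, 0, 0, -0.01, 0, 0, 0, 0, 0, -0.03, 0, 0, 0, 0, 0, -0.06, 0, 0, 0, 0, 0, -0.09, 0, 0, 0, 0, 0, -0.12, 0, 0, 0, 0, 0, -0.12, 0, 0, 0, 0]}}

```text
time: 10.35
ee_pos: [0.4129, 0.1779, 0.2565]
eef_rot: [0.473, 0.528, -0.526, -0.471]
ft_force: [-0.5, -0.9, -4.2]
width: 0.0335
```

```bash
python3 go.py .411 .178 .254 96.6;  python3 - <<'E'
from h import *
from bench import r
for n in("scene","top"):
  c=r.camera(n);pickle.dump(c,open(n+"4.pkl","wb"));im=c["image"][:,:,::-1]
  im=im[80:250,340:480] if n=="scene" else im[250:430,170:350]
  cv2.imwrite(f"pics/{n}4.png",cv2.resize(im,None,fx=3.5,fy=3.5,interpolation=cv2.INTER_CUBIC))
E
```

```text
10.35 [0.4129 0.1779 0.2565] [ 0.46 -0.05 -0.91  1.81 -0.04  1.36  1.23] [-0.5 -0.9 -4.2] 0.03352949987406083
(array([0.0003, 0.0025, 0.0019]), array([ 0.21, -0.31, -0.02]))
```

View pics/scene4.png

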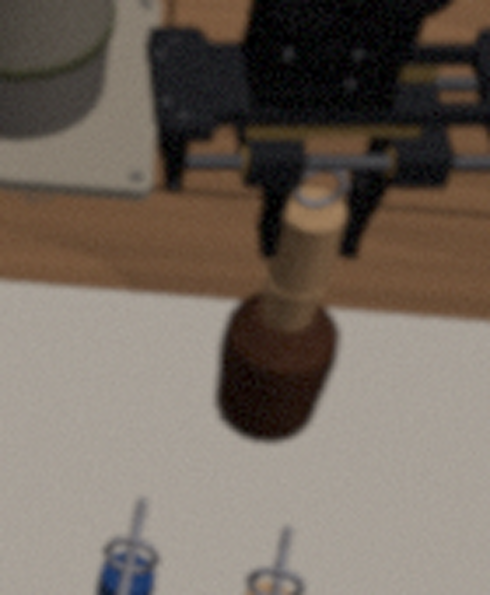

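```bash
python3 - <<'E'
from h import *
c=load("scene4.pkl");o=np.array([.4127,.1779,.2565])
for dz in(.0405,.0255,.0405+.0145,-.0545,-.1345): print(dz,((proj(c,o+[0,0,dz])[0]-[340,80])*3.5).round())
E
python3 go.py .515 .0205 .28 82.2
```

```text
0.0405 [319. 188.]
0.0255 [314. 210.]
0.055 [325. 167.]
-0.0545 [286. 315.]
-0.1345 [262. 407.]
10.45 [0.4118 0.1773 0.254 ] [ 0.46 -0.05 -0.91  1.81 -0.04  1.36  1.23] [ 0.3 -1.6 -2.3] 0.033173551682101274
(array([-0.1671, -0.0259, -0.0854]), array([-0.02, 14.08, -0.04]))
```

```bash
python3 - <<'E'
from fit import W
import numpy as np
p=np.load("rack2.npy")
for x in(-.18,-.17,-.1,-.088): print(x,W(p,x,p[3],0))
E
python3 go.py .5133 .021 .2065 82.24
```

```text
-0.18 [0.50333857 0.02239415 0.        ]
-0.17 [0.51324707 0.02104446 0.        ]
-0.1 [0.58260655 0.01159658 0.        ]
-0.088 [0.59449675 0.00997694 0.        ]
10.45 [0.4118 0.1773 0.254 ] [ 0.46 -0.05 -0.91  1.81 -0.04  1.36  1.23] [ 0.3 -1.6 -2.3] 0.033173551682101274
(array([-0.1664,  0.0476, -0.0838]), array([-0.02, 14.04, -0.04]))
```

Request:
{"fn": "arm_command", "kwargs": {"deltas": [-0.01, 0.003, -0.005, 0, 1, 0, -0.035, 0.01, -0.017, 0, 3, 0, -0.065, 0.02, -0.032, 0, 6, 0, -0.095, 0.03, -0.048, 0, 9, 0, -0.125, 0.038, -0.063, 0, 12, 0, -0.15, 0.044, -0.076, 0, 14, 0, -0.163, 0.047, -0.082, 0, 14, 0, -0.166, 0.048, -0.084, 0, 14, 0]}}

```text
time: 11.45
ee_pos: [0.5139, 0.0204, 0.2057]
eef_rot: [-0.532, -0.465, 0.465, 0.533]
ft_force: [-0.1, 0.6, -2.3]
width: 0.0331
```

Request:
{"fn": "arm_command", "kwargs": {"deltas": [0, 0, 0, 0, 0, 0, 0, 0, 0, 0, 0, 0]}}

```text
time: 11.7
ee_pos: [0.5135, 0.0227, 0.2069]
eef_rot: [0.532, 0.466, -0.466, -0.532]
ft_force: [0.1, -0.1, -3.4]
width: 0.0334
```

```bash
python3 go.py .5133 .021 .2065 82.24;  python3 - <<'E'
from h import *
from bench import r
for n in("scene","top"):
  c=r.camera(n);pickle.dump(c,open(n+"5.pkl","wb"));im=c["image"][:,:,::-1]
  im=im[130:300,240:440] if n=="scene" else im[150:350,200:440]
  cv2.imwrite(f"pics/{n}5.png",cv2.resize(im,None,fx=3.3 if n=="top" else 3.5,fy=3.3 if n=="top" else 3.5,interpolation=cv2.INTER_CUBIC))
E
```

```text
11.7 [0.5135 0.0227 0.2069] [ 0.57  0.17 -0.77  1.74  0.12  1.28  1.21] [ 0.1 -0.1 -3.4] 0.03337627815825673
(array([-0.0017,  0.0004,  0.    ]), array([ 0.03,  0.14, -0.01]))
```

View pics/scene5.png

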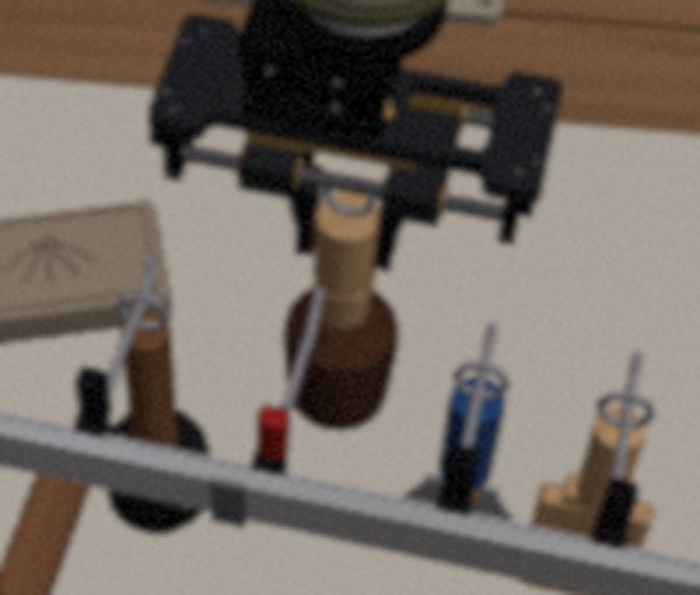

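View pics/top5.png

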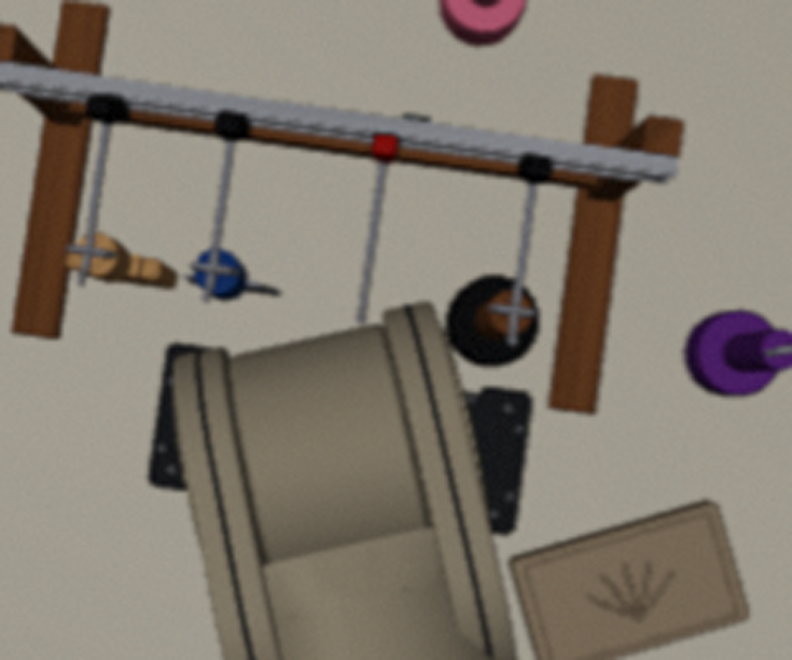

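```bash
python3 - <<'E'
from h import *
c=load("scene5.pkl");t=load("top5.pkl")
o,d=ray(c,(340,140))
for x in(.51,.55,.58): print(x,o+d*(x-o[0])/d[0])
for z in(.35,.4,.45,.5): print(z,atz(t,(200+415/3.3,150+303/3.3),z),atz(t,(200+205/3.3,150+350/3.3),z))
p=np.load("rack2.npy")
R=Ro.from_euler('z',p[2])
eye=np.array([.5135,.0220,.2065+.0405]);print("eye rack",R.inv().apply(eye-[p[0],p[1],0]))
print("eye px",((proj(c,eye)[0]-[240,130])*3.5).round(), "tip", ((proj(c,[.5767,.0124,.247])[0]-[240,130])*3.5).round())
E
```

```text
0.51 [0.51       0.01769332 0.35649237]
0.55 [0.55       0.01916961 0.39472602]
0.58 [0.58       0.02027682 0.42340125]
0.35 [ 0.581731   -0.01456431  0.35      ] [0.55803737 0.08878599 0.35      ]
0.4 [ 0.57926676 -0.01275003  0.4       ] [0.55704021 0.08420094 0.4       ]
0.45 [ 0.57680251 -0.01093575  0.45      ] [0.55604305 0.07961588 0.45      ]
0.5 [ 0.57433827 -0.00912147  0.5       ] [0.55504589 0.07503083 0.5       ]
eye rack [-0.16987836 -0.03360408  0.247     ]
eye px [348. 198.] tip [318. 293.]
```

Request:
{"fn": "arm_command", "kwargs": {"deltas": [0, 0, -0.01, 0, 0, 0, 0, 0, -0.02, 0, 0, 0, 0, 0, -0.03, 0, 0, 0, 0, 0, -0.04, 0, 0, 0, 0, 0, -0.05, 0, 0, 0, 0, 0, -0.055, 0, 0, 0, 0, 0, -0.055, 0, 0, 0]}}

```text
time: 12.68
ee_pos: [0.5684, 0.0145, 0.2064]
eef_rot: [-0.532, -0.465, 0.465, 0.533]
ft_force: [-1.1, -0.2, -3.6]
width: 0.0336
```

```bash
python3 go.py .5826 .0116 .2065 82.24;  python3 - <<'E'
from h import *
from bench import r
for n in("scene",):
  c=r.camera(n);pickle.dump(c,open(n+"6.pkl","wb"));im=c["image"][:,:,::-1]
  im=im[160:300,240:400] 
  cv2.imwrite(f"pics/{n}6.png",cv2.resize(im,None,fx=4.2,fy=4.2,interpolation=cv2.INTER_CUBIC))
E
```

```text
12.675 [0.5684 0.0145 0.2064] [ 0.51  0.3  -0.74  1.61  0.21  1.32  1.18] [-1.1 -0.2 -3.6] 0.033628184089662554
(array([-0.0009, -0.0002, -0.0145]), array([-0.02,  0.05,  0.01]))
```

View pics/scene6.png

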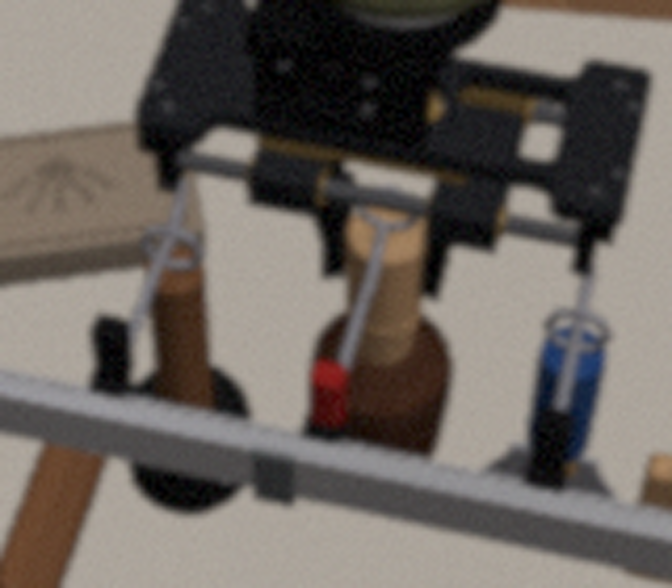

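```bash
python3 - <<'E'
from h import *
c=load("scene6.pkl")
p=np.load("rack2.npy");R=Ro.from_euler('z',p[2])
for px in((583,268),(170,185),(500,240),(255,200)):
    o,d=ray(c,(240+px[0]/4.2,160+px[1]/4.2))
    o2=R.inv().apply(o-[p[0],p[1],0]);d2=R.inv().apply(d)
    for x in(-.135,-.115,-.095): print(px,o2+d2*(x-o2[0])/d2[0])
tip=np.array([.5767,.0124,.247]);eye=np.array([.568,.0138,.247])
for q in(tip,eye): print(((proj(c,q)[0]-[240,160])*4.2).round())
for y in(.052,-.119): print(((proj(c,R.apply([-.106,y,.247])+[p[0],p[1],0])[0]-[240,160])*4.2).round())
E
```

```text
(583, 268) [-0.135       0.04864972  0.20795411]
(583, 268) [-0.115       0.04921102  0.23406445]
(583, 268) [-0.095       0.04977233  0.26017479]
(170, 185) [-0.135      -0.13527095  0.20767265]
(170, 185) [-0.115      -0.12803488  0.2337932 ]
(170, 185) [-0.095      -0.12079881  0.25991375]
(500, 240) [-0.135       0.01187364  0.21569109]
(500, 240) [-0.115       0.01376961  0.24152064]
(500, 240) [-0.095       0.01566557  0.26735019]
(255, 200) [-0.135      -0.09656803  0.20920613]
(255, 200) [-0.115      -0.09073655  0.23527103]
(255, 200) [-0.095      -0.08490507  0.26133593]
[381. 226.]
[386. 209.]
[590. 267.]
[183. 185.]
```

Request:
{"fn": "arm_command", "kwargs": {"deltas": [0, 0, -0.008, 0, 0, 0, 0, 0, -0.0155, 0, 0, 0, 0, 0.003, -0.018, 0, 0, 0, 0, 0.007, -0.021, 0, 0, 0, 0, 0.011, -0.025, 0, 0, 0, 0, 0.014, -0.027, 0, 0, 0, 0, 0.015, -0.027, 0, 0, 0, 0, 0.015, -0.027, 0, 0, 0]}}

```text
time: 13.72
ee_pos: [0.595, 0.0108, 0.1915]
eef_rot: [0.532, 0.465, -0.465, -0.532]
ft_force: [0.2, 0.5, -2.6]
width: 0.0334
```

```bash
python3 go.py .5945 .01 .187 82.24;  python3 - <<'E'
from h import *
from bench import r
for n in("scene",):
  c=r.camera(n);pickle.dump(c,open(n+"7.pkl","wb"));im=c["image"][:,:,::-1]
  im=im[180:300,240:400] 
  cv2.imwrite(f"pics/{n}7.png",cv2.resize(im,None,fx=4.8,fy=4.8,interpolation=cv2.INTER_CUBIC))
E
```

```text
13.725 [0.595  0.0108 0.1915] [ 0.48  0.37 -0.73  1.56  0.25  1.31  1.16] [ 0.2  0.5 -2.6] 0.0334272901415948
(array([-0.0009,  0.0045,  0.0003]), array([-0.  ,  0.06, -0.  ]))
```

View pics/scene7.png

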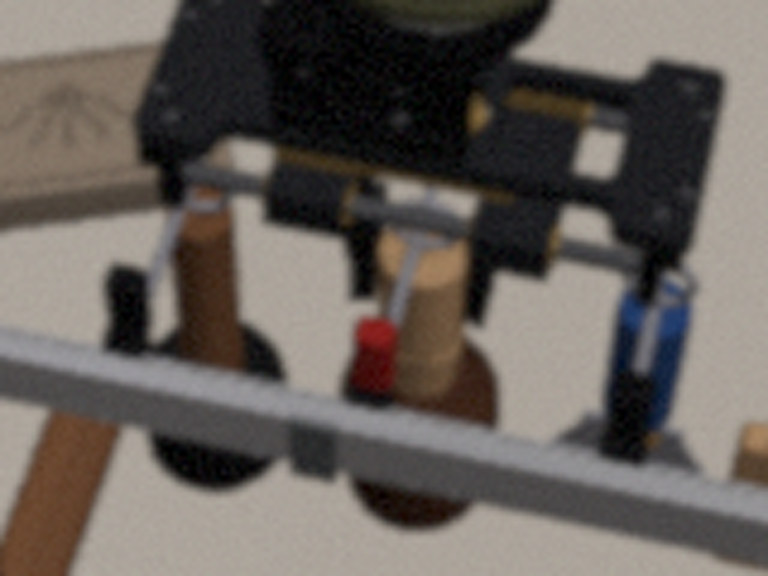

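Request:
{"fn": "arm_command", "kwargs": {"deltas": [0, 0.0015, 0, 0, 0, 0, 0, 0.003, 0, 0, 0, 0, 0, 0.003, 0, 0, 0, 0]}}

```text
time: 14.15
ee_pos: [0.5949, 0.0107, 0.1884]
eef_rot: [-0.532, -0.465, 0.465, 0.532]
ft_force: [0.4, -0.6, -2.8]
width: 0.0335
```

```bash
python3 go.py .5945 .01 .187 82.24;  python3 - <<'E'
from h import *
c=load("scene7.pkl")
for q in([.5767,.0124,.247],[.595,.0105,.232],[.595,.0105,.2465],[.595,.0105,.2175]): print(((proj(c,q)[0]-[240,180])*4.8).round())
E
```

```text
14.15 [0.5949 0.0107 0.1884] [ 0.48  0.38 -0.73  1.56  0.26  1.3   1.16] [ 0.4 -0.6 -2.8] 0.03345121584164779
(array([-0.0008,  0.0014,  0.0003]), array([-0.01,  0.05, -0.01]))
[435. 162.]
[424. 227.]
[425. 203.]
[423. 250.]
```

Request:
{"fn": "arm_command", "kwargs": {"deltas": [0, 0.0015, 0, 0, 0, 0, 0, 0.002, 0, 0, 0, 0, 0, 0.002, 0, 0, 0, 0]}}

```text
time: 14.52
ee_pos: [0.5953, 0.0108, 0.187]
eef_rot: [0.533, 0.465, -0.465, -0.532]
ft_force: [-0.1, -0.3, 1.5]
width: 0.033
```

The wrist z force went from -2.8 N to +1.5 N, so the eye is seated. Releasing.

Request:
{"fn": "arm_command", "kwargs": {"deltas": [0, 0, 0, 0, 0, 0, 0, 0, 0, 0, 0, 0, 0, 0, 0, 0, 0, 0, 0, 0, 0, 0, 0, 0, 0, 0, 0, 0, 0, 0], "hand": 0.65}}

```text
time: 15.15
ee_pos: [0.595, 0.0108, 0.1865]
eef_rot: [0.532, 0.465, -0.465, -0.532]
ft_force: [0.1, -0.1, 0.5]
width: 0.0561
```

```bash
python3 go.py .5945 .01 .187 82.24;  python3 - <<'E'
from h import *
from bench import r
for n in("scene",):
  c=r.camera(n);pickle.dump(c,open(n+"8.pkl","wb"));im=c["image"][:,:,::-1]
  im=im[180:300,240:400] 
  cv2.imwrite(f"pics/{n}8.png",cv2.resize(im,None,fx=4.8,fy=4.8,interpolation=cv2.INTER_CUBIC))
E
```

```text
15.15 [0.595  0.0108 0.1865] [ 0.48  0.38 -0.73  1.56  0.26  1.3   1.16] [ 0.1 -0.1  0.5] 0.056062958625080796
(array([-0.0009, -0.0005,  0.0004]), array([ 0.  ,  0.05, -0.  ]))
```

View pics/scene8.png

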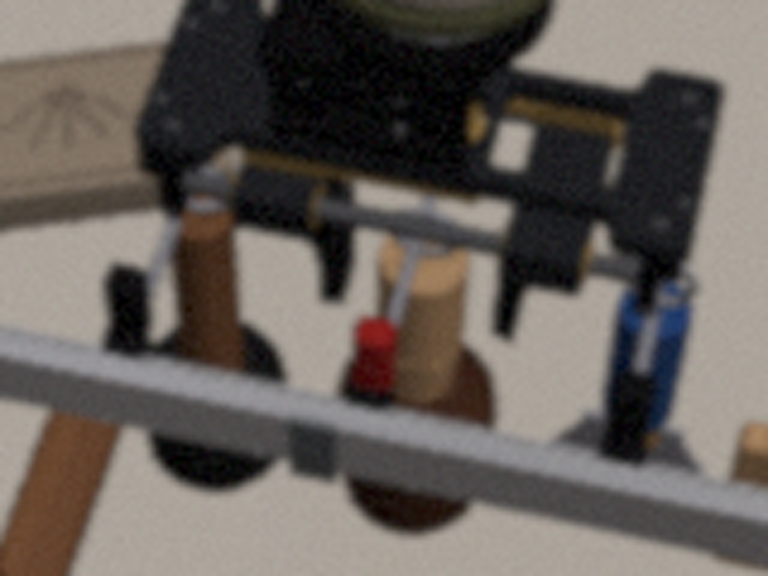

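Request:
{"fn": "arm_command", "kwargs": {"deltas": [0, -0.01, 0, 0, 0, 0, 0, -0.03, 0, 0, 0, 0, 0, -0.06, 0, 0, 0, 0, 0, -0.09, 0, 0, 0, 0, 0, -0.12, 0, 0, 0, 0, 0, -0.15, 0, 0, 0, 0, 0, -0.15, 0.03, 0, 0, 0, 0, -0.15, 0.07, 0, 0, 0]}}

```text
time: 16.2
ee_pos: [0.5253, 0.0208, 0.3381]
eef_rot: [0.533, 0.466, -0.465, -0.532]
ft_force: [-0.8, -0.4, 0.8]
width: 0.0563
```

Request:
{"fn": "arm_command", "kwargs": {"deltas": [0, 0, 0.04, 0, 0, 0, 0, 0, 0.08, 0, 0, 0, 0, 0, 0.1, 0, 0, 0, 0, 0, 0.1, 0, 0, 0, 0, 0, 0.1, 0, 0, 0, 0, 0, 0.1, 0, 0, 0, 0, 0, 0.1, 0, 0, 0, 0, 0, 0.1, 0, 0, 0]}}

```text
time: 17.2
ee_pos: [0.4267, 0.0336, 0.3364]
eef_rot: [-0.532, -0.465, 0.465, 0.533]
ft_force: [0.5, -0.4, -0.3]
width: 0.0565
```

```bash
python3 go.py .5945 .01 .187 82.24;  python3 - <<'E'
from h import *
from bench import r
for n in("scene","top"):
  c=r.camera(n);pickle.dump(c,open(n+"9.pkl","wb"));im=c["image"][:,:,::-1]
  im=im[160:330,200:470] if n=="scene" else im[150:350,185:445]
  cv2.imwrite(f"pics/{n}9.png",cv2.resize(im,None,fx=2.9,fy=2.9,interpolation=cv2.INTER_CUBIC))
E
```

```text
17.2 [0.4267 0.0336 0.3364] [ 0.65 -0.14 -0.74  1.71 -0.1   1.54  1.36] [ 0.5 -0.4 -0.3] 0.05647003031768502
(array([-0.001 ,  0.1493, -0.1695]), array([-0.03,  0.06,  0.02]))
```

View pics/scene9.png

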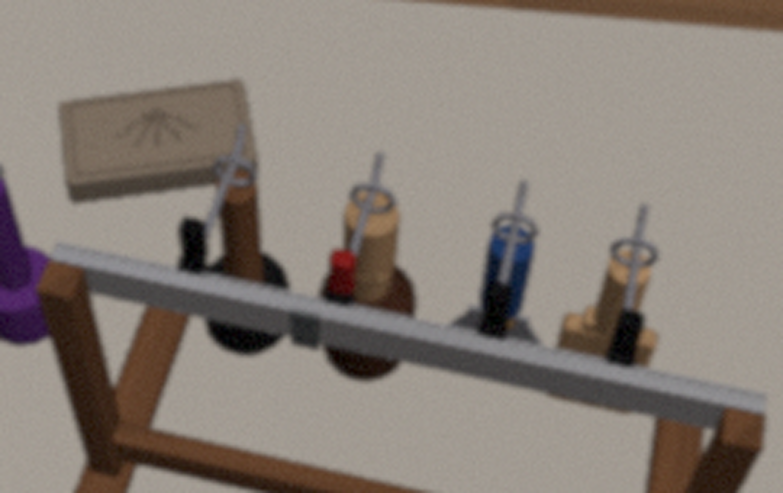

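View pics/top9.png

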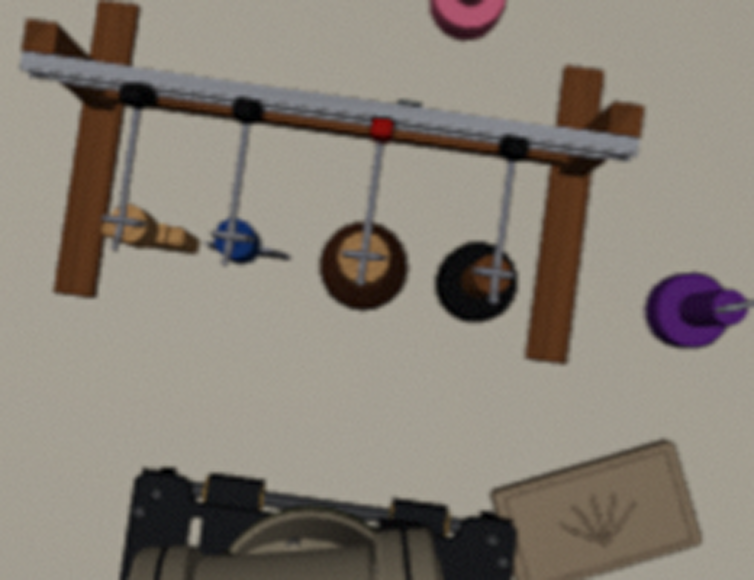

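The mallet hangs on the red-tabbed hook: the ring is round the wire at scene crop (372,200), and in the top view it is centred at (363,258) between the scraper and the pounder. I'll wait a few seconds, then check that it is still.

Request:
{"fn": "arm_command", "kwargs": {"deltas": [0, 0, 0, 0, 0, 0, 0, 0, 0, 0, 0, 0, 0, 0, 0, 0, 0, 0, 0, 0, 0, 0, 0, 0, 0, 0, 0, 0, 0, 0, 0, 0, 0, 0, 0, 0, 0, 0, 0, 0, 0, 0, 0, 0, 0, 0, 0, 0]}}

```text
time: 18.3
ee_pos: [0.4265, 0.0336, 0.3365]
eef_rot: [0.533, 0.465, -0.465, -0.532]
ft_force: [0.1, 0.1, -0.1]
width: 0.0569
```

Request:
{"fn": "arm_command", "kwargs": {"deltas": [0, 0, 0, 0, 0, 0, 0, 0, 0, 0, 0, 0, 0, 0, 0, 0, 0, 0, 0, 0, 0, 0, 0, 0, 0, 0, 0, 0, 0, 0, 0, 0, 0, 0, 0, 0, 0, 0, 0, 0, 0, 0, 0, 0, 0, 0, 0, 0]}}

```text
time: 19.3
ee_pos: [0.4265, 0.0336, 0.3365]
eef_rot: [0.532, 0.465, -0.465, -0.532]
ft_force: [-1.3, -0.8, -0.5]
width: 0.0563
```

```bash
python3 - <<'E'
from h import *
from bench import r
g=lambda im:cv2.cvtColor(im,cv2.COLOR_RGB2GRAY).astype(np.float32)
def sh(a,b,y0,y1,x0,x1): 
    w=cv2.createHanningWindow((x1-x0,y1-y0),cv2.CV_32F);return np.round(cv2.phaseCorrelate(a[y0:y1,x0:x1],b[y0:y1,x0:x1],w)[0],2)
L=[g(load("top9.pkl")["image"])]
for k in range(3): L.append(g(r.camera("top")["image"]))
for a,b in zip(L[:-1],L[1:]): print("mallet",sh(a,b,222,262,290,332))
o=g(load("top0.pkl")["image"])
for n,w in dict(paddle=(212,245,212,256),scraper=(218,246,255,287),pounder=(230,264,334,366),tile=(296,360,368,430)).items(): print(n,sh(o,L[-1],*w))
t=load("top9.pkl");s=load("scene9.pkl");p=np.load("rack2.npy")
P,e=tri(t,(184.67+362/2.9,149.67+257/2.9),s,(199.67+372/2.9,159.67+199/2.9));print(P,e,Ro.from_euler('z',p[2]).inv().apply(P-[p[0],p[1],0]))
print(atz(t,(184.67+364/2.9,149.67+266/2.9),.052+.08))
E
```

```text
mallet [0.44 0.03]
mallet [0.49 0.06]
mallet [0.52 0.02]
paddle [0.45 0.05]
scraper [-0.15 -0.04]
pounder [-0.09  0.11]
tile [-0.04 -0.21]
[0.59426282 0.01069036 0.22792668] 0.0017308542542232744 [-0.08832808 -0.0339097   0.22792668]
[0.59319006 0.00976664 0.132     ]
```

```bash
python3 - <<'E'
from h import *
from bench import r
L=[r.camera("top")["image"].astype(np.float32) for _ in range(6)]
o=load("top9.pkl")["image"].astype(np.float32)
# head blob: dark-brown centroid in window, temporal
for im in [o]+L:
    w=cv2.GaussianBlur(im,(0,0),1)[220:264,288:336]; m=(w.sum(2)<200)
    ys,xs=np.nonzero(m);wood=(w[:,:,0]-w[:,:,2]>45)&(w[:,:,0]>130);yy,xx=np.nonzero(wood)
    print(m.sum(),xs.mean().round(2),ys.mean().round(2),wood.sum(),xx.mean().round(2),yy.mean().round(2))
E
```

```text
435 22.03 23.36 40 22.12 18.6
433 22.01 23.34 39 22.08 18.49
432 21.99 23.35 41 21.98 18.63
433 22.01 23.34 41 22.0 18.51
433 22.01 23.34 39 22.08 18.49
432 21.96 23.33 41 21.98 18.63
435 22.03 23.36 41 21.98 18.63
```

The mallet's centroid stays within 0.1 px over 2 s, so the 0.5 px in the previous check was bias in the phase-correlation method. Handing in.

```bash
python3 -c "
from bench import r
print(r.close_job())"
```

```text
the job is handed in; nothing more can be done
None
```

The mallet hangs by its eye on the red-tabbed hook, and I handed the job in at about 20 s of the 56 s allowed; `close_job` reports no verdict. I pinched the red tab, slid the hook to about -34 mm (the middle of the scraper–pounder gap) and let go. I then gripped the mallet's handle from above, passed the eye over the hook's tip, lowered it until the hook took the weight, released it and backed away.

What the last checks showed:
- **Eye position:** measured at (-88.3, -33.9, 227.9) mm in the rack's frame, against a rest point of (-88, -34.6, 227.4) mm. The two cameras' rays passed 1.7 mm apart.
- **Hang:** the head's measured centre lies within about 2 mm of directly below the eye. Its centroid drifted less than 0.1 px over 2 s, so it hangs still.
- **Other tools and tile:** scraper, pounder and tile have shifted less than about 0.25 px (roughly 0.4 mm) since the start.
- **One disagreement:** a phase-correlation check showed about 0.5 px between successive frames for the mallet, and 0.45 px since the start for the paddle. I take this as bias in the method, because the centroid check showed the mallet not moving. I did not recheck the paddle that way, but it looks the same in the pictures before and after, and even 0.45 px would be under 1 mm.

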